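# Seat the tapered key of a drinks-dispenser tap

## Task

The washed key of the drinks dispenser's tap stands on the chopping board. Set it upright into the tap's tapered bore with its red handle about half-way between open (in line with the spout) and closed (across the spout), then keep turning it, to and fro as needed, while pressing it down with about 10 N until it sinks no further, and leave it wedged with the handle across the spout. Do not just push: well above that the soft liner is overstretched or slips down in the barrel; and do not bump the glass dispenser or disturb the other things.

Things in the scene. Friction and masses are not known exactly. Their poses are not given: they have to be found in the camera images.
- key: loose tap key, about 0.26 kg, 96 mm tall, standing upright on the 22 mm thick board; origin at the centre of its small lower end, z up. Polished steel plug tapering from 20 mm diameter at z = 0 to 35 mm at z = 50 mm, black cross port along x; steel collar 39 mm wide, z = 50 to 54 mm; neck 11 mm thick; red handle bar on top, along the key's x
- key_handle (a point): centre of the key's red handle bar, 84 mm above its lower end. The bar is 46 mm long (key's x), 10 mm thick (key's y) and 24 mm tall; grasp it from above across its thickness. Nothing lies under it but the 11 mm neck, down to the collar's top 30 mm below this point
- key_tip (a point): centre of the key's small lower end (20 mm diameter). Friction of the plug on the bore's liner is about 0.5, so that straight pushing jams early, while under a turning key the same push drives it much deeper; what is wedged stays when let go
- tap: drinks dispenser with its tap, fixed; origin on the worktop under the axis of the tap's vertical bore. x points from the bore back to the glass jar (170 mm wide, axis at x = 160 mm, lid knob 236 mm high, on a wooden stand); the spout points to -x (out to 72 mm). Handle along the tap's x = open, along its y (two red marks on the rim) = closed, either way round
- tap_mouth (a point): centre of the bore at the rim of the 55 mm wide steel barrel, 150 mm above the worktop. Its soft white liner, some 27 mm wide at the rim, tapers like the key, which first meets it with its small end 17 to 31 mm below the rim (the liner beds higher or lower, not known). Wedged, the small end is 28 to 46 mm below the rim. A push above 18 N makes the liner slip down in the barrel
- stave0 (a joint): how far the liner's stave on the side towards the spout is spread outwards by the key, in m: 0 relaxed, at least 0.0009 when the key is wedged; over 0.0023 is overstretched. The liner has eight such sprung staves, 6 N per mm each; turning the key to and fro by 0.3 rad or more under 10 N spreads them 1.2 to 1.8 mm
- stave2 (a joint): how far the liner's stave on the side towards the tap's -y side is spread outwards by the key, in m: 0 relaxed, at least 0.0009 when the key is wedged; over 0.0023 is overstretched. The liner has eight such sprung staves, 6 N per mm each; turning the key to and fro by 0.3 rad or more under 10 N spreads them 1.2 to 1.8 mm
- stave4 (a joint): how far the liner's stave on the side towards the glass jar is spread outwards by the key, in m: 0 relaxed, at least 0.0009 when the key is wedged; over 0.0023 is overstretched. The liner has eight such sprung staves, 6 N per mm each; turning the key to and fro by 0.3 rad or more under 10 N spreads them 1.2 to 1.8 mm
- stave6 (a joint): how far the liner's stave on the side towards the tap's +y side is spread outwards by the key, in m: 0 relaxed, at least 0.0009 when the key is wedged; over 0.0023 is overstretched. The liner has eight such sprung staves, 6 N per mm each; turning the key to and fro by 0.3 rad or more under 10 N spreads them 1.2 to 1.8 mm
- tumbler: empty glass tumbler, 81 mm wide, 93 mm tall, on the worktop left of the dispenser; bystander, origin under its centre
- lemon: yellow lemon, 83 x 58 mm, on the board; bystander, origin under its centre
- mug_blue: cream mug with a beige band, 82 mm wide, 94 mm tall; bystander, origin under its centre
- spoon: steel teaspoon, 137 mm long; bystander, origin under its centre
- dish_soap: clear washing-up bottle with green liquid and red cap, 205 mm tall; bystander, origin under its centre
- scourer: dark scourer with a yellow knob, 56 mm wide; bystander, origin under its centre

How it is judged:
By the outcome, as a careful person would: the job done as asked, in the order asked, and still so for the second after the job is handed in, with the robot touching nothing.
It also fails if it takes over 58 s, if anything falls off the work surface, if the arm or the gripper's body presses on something with over 40 N, if the wrist force passes 120 N, or if a joint passes its speed limit or range.

## Robot

A 6-joint arm with a two-finger parallel gripper is mounted at the origin on a cart in front of the work surface, level with it; the furniture and walls round the work are solid. World frame = base frame: x ahead of the robot, y to its left, z up, the work surface at z = 0. Lengths are in mm, angles in rad, forces in N, time in s.
With the tool pointing down it reaches from about 275 to 1000 mm from the base axis. Payload 8.4 kg.
Tool frame: the origin (TCP) lies midway between the tips of the shut fingers; the grasp point (between the pads) lies 19 mm behind it; z points along the fingers, y is the line along which they close (so a half turn about z gives the same grasp; the last joint's range is limited). The gripper opens to 85 mm and grips with 20 to 120 N. Pads are 22 mm wide; open, the fingers measure 114 mm over their backs; the gripper's body (76 mm by 85 mm) begins 54 mm behind the grasp point. The pads swing forward as they close: fully open they stand 13 mm farther back than shut.
Start: joints at [-1.291, 0.353, 1.633, -0, 1.155, -0.002], TCP at [173.802, -600.351, 231.281] pointing down, gripper open.
Joint ranges: [-2.63, 2.63], [-0.92, 2.1], [0.06, 2.66], [-1.3, 4.44], [0, 2.69], [-3.02, 3.02]. Speed limits (rad/s): [2.22, 2.22, 2.79, 3.14, 3.14, 3.14].

## Interface

Orientations are given as [roll, pitch, yaw] about the fixed x, y, z axes, in that order (R = Rz(yaw) Ry(pitch) Rx(roll)).
In Python, from rig import r gives the robot as it stands.
- The arm moves only by the tool servo_tool, never from a script. Its argument "deltas" is a list of rows, each an object of numbers: "x", "y", "z": the shift along the world's x, y, z in mm; "rx", "ry", "rz": the turn, a rotation vector about the world's x, y, z in rad; "gripper": the gripper's target within -1 to 1 (fully open at 1, half-way at 0, shut at -1). A call has 1 to 10 rows; each row is the pose to reach, as a shift and turn from the pose commanded when the call began; what a row does not reach only later rows make up. A row lasts 1/10 s, in which the tool goes at most 50 mm and 8.59 degrees, less where a joint would pass 70% of its speed; a pose out of reach is approached as far as the arm can. A call with a gripper value outside its range is refused whole. The fingers move at their own pace and stop on an object; "newtons" is the grip in N (left out, the last holds). Time passes only in rows, so rows that repeat a pose let the fingers close. It gives the time, the measured TCP pose, the force, the opening and the grip force at its end, in the units of the state.
- r.sense(): the state, without advancing time (a new reading comes with each control period).
- r.grab_frame(name): name is "scene" or "top" or "wrist"; returns the picture (384x512x3 uint8, blue, green, red); there is no depth.
- r.camera_params(name): a dict with "mtx" (3x3 intrinsics, pixels), "eye" and "orientation" of the camera in the world. Camera axes: x right, y down, z forward; pixel columns grow to the right and rows downward; lengths in mm; the calibration is good to about 2 mm. A picture is of the moment at which its call begins: read the wrist's pose just before it. camera_params takes no time and is no camera call; for the wrist camera it gives the pose at the moment of the call.
- r.sign_off(): hands the job in; it is judged then, once.
Trained networks look in the newest picture that a camera, given by its name, has taken for a name from the list of things; names that differ only in an ending like _2 or _b are one class to them, and where a whole thing is asked for, a point or a joint stands for the part that bears it (a point fixed in the world has none). Each returns a list of dicts, best first, with "conf" (0 to 1); they miss things now and then, are a little off and sometimes report something else, mostly with a low value. They report only what shows in the picture. A call takes as long as a camera call.
- r.recognise(name, camera): "box" ([left, top, width, height] in pixels, round what is visible of it).
The state is a dict: "clock": time; "qpos": joint angles; "qvel": joint speeds; "joint_efforts": joint torques, N m; "eef_pos": TCP position; "tcp_rot": TCP orientation; "contact_force": force on the tool from outside, world axes, zero at the start; "wrist_torque": the same for the moment, N m; "opening": opening from 0.0 (shut) to 1.0 (fully open); "grasp_force": force on a finger pad.
Only numpy, scipy, OpenCV 4.12 (cv2) and the standard library are available. Lean on these libraries where they do the work, as an engineer would, in place of code of your own. Each camera call takes 0.05 s, during which the arm holds its last target. There are 200 camera calls.

## Working session

There is one attempt and no reset: what is moved stays moved. The work goes in short steps, Python scripts to look and compute and a tool call to move; the robot and the scene stay as the last step left them, time stands still between calls to the robot, and variables do not carry over. Pictures are saved under pics/ and viewed, at most 10 in all, crops included, and the job is handed in when it is done.

Besides the shell and the picture viewer there is one more tool, called as name([rows], argument=value, ...), one row to a line, values as JSON. servo_tool: Moves the arm, as the interface text tells. Its arguments: {"type":"object","properties":{"deltas":{"type":"array","items":{"type":"object","properties":{"x":{"type":"number"},"y":{"type":"number"},"z":{"type":"number"},"rx":{"type":"number"},"ry":{"type":"number"},"rz":{"type":"number"},"gripper":{"type":"number"}}}},"newtons":{"type":"number"}},"required":["deltas"]}

```bash
mkdir -p pics
cat > h.py <<'E'
from rig import r
import numpy as np, cv2
from scipy.spatial.transform import Rotation as R
def rot(o):
    o=np.array(o,float)
    return o if o.shape==(3,3) else (R.from_euler('xyz',o).as_matrix() if o.size==3 else R.from_quat(o).as_matrix())
def ray(c,u,v):
    p=r.camera_params(c); d=rot(p['orientation'])@np.linalg.inv(np.array(p['mtx']))@[u,v,1]
    return np.array(p['eye'],float),d/np.linalg.norm(d)
def atz(c,u,v,z):
    e,d=ray(c,u,v); return e+d*(z-e[2])/d[2]
def proj(c,P):
    p=r.camera_params(c); q=np.array(p['mtx'])@rot(p['orientation']).T@(np.array(P,float)-p['eye']); return q[:2]/q[2]
E
python3 - <<'E'
from h import *
np.set_printoptions(precision=1,suppress=True)
for c in ['scene','top']:
    cv2.imwrite(f'pics/{c}0.png',r.grab_frame(c)); print(c,r.camera_params(c))
    for n in ['key','key_handle','tap','tap_mouth','tumbler','lemon','dish_soap']:
        print(n,[(np.round(x['box']),round(x['conf'],2)) for x in r.recognise(n,c)[:2]])
print(r.sense())
a=cv2.imread('pics/scene0.png');b=cv2.imread('pics/top0.png')
E
```

```text
scene {'mtx': array([[496.8,   0. , 262.7],
       [  0. , 496.8, 193.5],
       [  0. ,   0. ,   1. ]]), 'eye': array([-251.1,  949.2, 1618.1]), 'orientation': array([-2.5, -0. , -2.4])}
key [(array([323., 160.,  14.,  23.]), 0.48)]
key_handle []
tap [(array([236., 147.,  49.,  77.]), 0.55)]
tap_mouth [(array([231., 144.,  54.,  81.]), 0.6)]
tumbler [(array([214., 242.,  25.,  31.]), 0.62)]
lemon [(array([328., 138.,  15.,  12.]), 0.69)]
dish_soap [(array([152., 245.,  25.,  40.]), 0.82), (array([233., 146.,  52.,  79.]), 0.24)]
top {'mtx': array([[486.7,   0. , 259. ],
       [  0. , 486.7, 190.8],
       [  0. ,   0. ,   1. ]]), 'eye': array([ 207.8,  198.2, 1601.2]), 'orientation': array([-2.9,  0. , -2. ])}
key []
key_handle []
tap [(array([231., 130.,  60., 102.]), 0.74)]
tap_mouth [(array([227., 129.,  59., 108.]), 0.85)]
tumbler [(array([177., 230.,  26.,  28.]), 0.66)]
lemon [(array([371., 128.,  26.,  19.]), 0.88), (array([132., 193.,  31.,  41.]), 0.29)]
dish_soap [(array([ 99., 227.,  33.,  24.]), 0.68)]
{'clock': 0.8, 'qpos': array([-1.3,  0.4,  1.6, -0. ,  1.2, -0. ]), 'qvel': array([-0.,  0., -0., -0., -0., -0.]), 'joint_efforts': array([ -0. , -60.5, -34.2,  -0. ,   0. ,   0. ]), 'eef_pos': array([ 173.8, -600.4,  231.3]), 'tcp_rot': array([3.1, 0. , 0.3]), 'contact_force': array([-0.1, -0.5, -0.5]), 'wrist_torque': array([ 0., -0.,  0.]), 'grasp_force': 0.0, 'opening': 1.0014913879011171}
```

Run:
```python
import cv2,numpy as np
a=cv2.imread('pics/scene0.png')[120:290,140:360];b=cv2.imread('pics/top0.png')[80:280,80:440]
cv2.imwrite('pics/s1.png',cv2.resize(a,None,fx=3.5,fy=3.5,interpolation=2));cv2.imwrite('pics/t1.png',cv2.resize(b,None,fx=2.2,fy=2.2,interpolation=2))
```

```text
(no output)
```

View pics/s1.png

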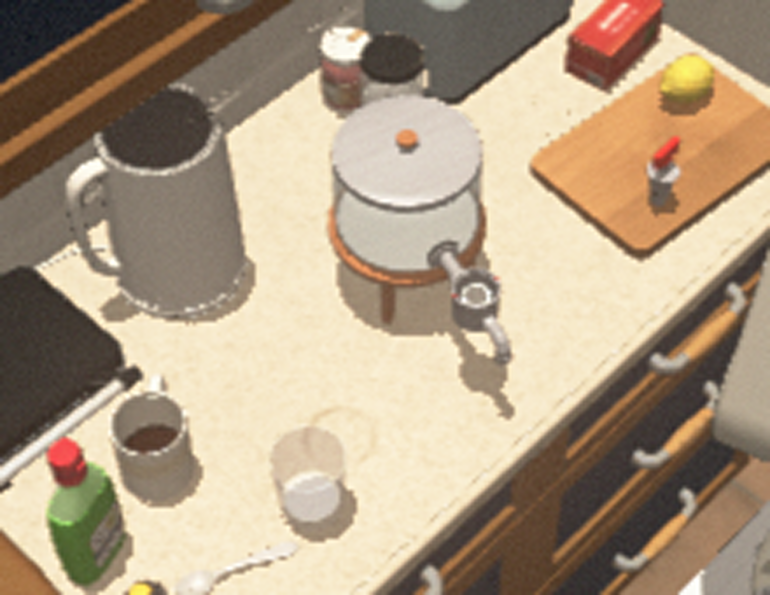

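View pics/t1.png

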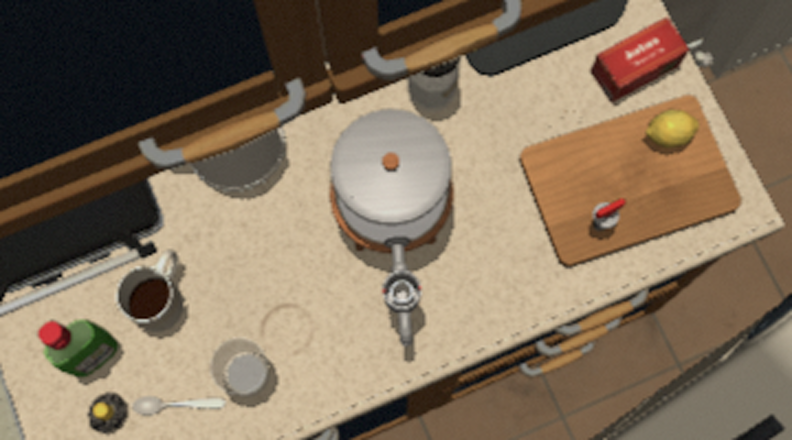

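The scene view shows the key upright on the board with its red handle at about px (330,163), and the tap bore with two red marks at about (276,204). The top view has the handle at about (357,174) and the bore at about (263,213), with the spout pointing toward the robot.

Run:
```python
from h import *
np.set_printoptions(precision=1,suppress=True)
def red(im,x0,y0,x1,y1):
    h=cv2.cvtColor(im,cv2.COLOR_BGR2HSV)[y0:y1,x0:x1].astype(int)
    m=((h[...,0]<8)|(h[...,0]>172))&(h[...,1]>140)&(h[...,2]>90)
    y,x=np.nonzero(m);return np.c_[x+x0,y+y0]
P={c:cv2.imread(f'pics/{c}0.png') for c in('scene','top')}
for c,b,z in(('scene',(320,152,342,172),106),('top',(345,165,370,185),106)):
    q=red(P[c],*b); m=q.mean(0); u,s,v=np.linalg.svd(q-m); 
    A=atz(c,*(m+v[0]*8),z);B=atz(c,*(m-v[0]*8),z)
    print(c,len(q),m,atz(c,*m,z),'yaw',np.arctan2(*(A-B)[1::-1]),'len',s)
print('bore top',atz('top',262.7,212.7,150),'scene',atz('scene',276,203.7,150))
print('spout tip top', atz('top',80+408/2.2,80+350/2.2,100),'knob',atz('top',80+391/2.2,80+161/2.2,236),atz('scene',140+406/3.5,120+137/3.5,236))
print('lemon',atz('top',80+672/2.2,80+130/2.2,45))
p=r.camera_params('wrist');print(p, R.from_euler('xyz',r.sense()['tcp_rot']).as_matrix(), r.sense()['tcp_rot'])
```

```text
scene 33 [330.  163.1] [ 494.1 -258.4  106. ] yaw 1.7549963199788925 len [15.1  5.8]
top 44 [357.3 174.2] [ 491.5 -263.7  106. ] yaw 1.6767714522300157 len [25.7  6.1]
bore top [489.9  68.4 150. ] scene [489.5  78.8 150. ]
spout tip top [419.6  90.  100. ] knob [643.7  16.8 236. ] [645.4  24.4 236. ]
lemon [ 575.7 -425.7   45. ]
{'mtx': array([[343. ,   0. , 257.2],
       [  0. , 343. , 191.1],
       [  0. ,   0. ,   1. ]]), 'eye': array([ 241.8, -582.2,  375.2]), 'orientation': array([ 2.9, -0. , -1.3])} [[ 1.   0.3 -0. ]
 [ 0.3 -1.  -0. ]
 [-0.   0.  -1. ]] [3.1 0.  0.3]
```

servo_tool([
  {"x": 25,"y": 27,"z": 2,"rz": 0.1},
  {"x": 60,"y": 64,"z": 5,"rz": 0.24},
  {"x": 95,"y": 101,"z": 8,"rz": 0.38},
  {"x": 130,"y": 139,"z": 10,"rz": 0.52},
  {"x": 165,"y": 176,"z": 12,"rz": 0.66},
  {"x": 200,"y": 213,"z": 14,"rz": 0.8},
  {"x": 235,"y": 250,"z": 16,"rz": 0.94},
  {"x": 268,"y": 286,"z": 18,"rz": 1.08},
  {"x": 298,"y": 318,"z": 19,"rz": 1.22},
  {"x": 318,"y": 339,"z": 19,"rz": 1.35},
])

```text
invalid input
```

servo_tool([
  {"rz": 0.08},
  {"rz": 0.08},
  {"rz": 0.08},
])

```text
invalid input
```

Run:
```python
from h import *
np.set_printoptions(precision=2,suppress=True)
print(r.sense()['eef_pos'],r.sense()['tcp_rot'],r.sense()['qpos'],r.sense()['clock'],r.camera_params('wrist'))
im=r.grab_frame('wrist');cv2.imwrite('pics/w1.png',im)
print(r.recognise('key','wrist')[:2])
```

```text
[ 173.78 -600.36  231.31] [3.14 0.   0.28] [-1.29  0.35  1.63 -0.    1.16 -0.  ] 0.8 {'mtx': array([[342.96,   0.  , 257.18],
       [  0.  , 342.96, 191.11],
       [  0.  ,   0.  ,   1.  ]]), 'eye': array([ 241.85, -582.22,  375.2 ]), 'orientation': array([ 2.87, -0.  , -1.29])}
[]
```

View pics/w1.png

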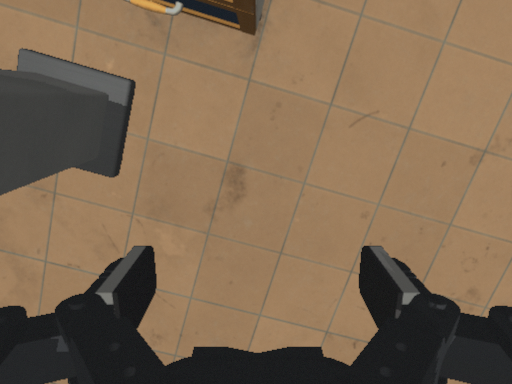

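The arm has not moved: the wrist picture shows only the floor, the cart edge and the fingers. The rows probably need every field.

servo_tool([
  {"x": 25,"y": 27,"z": 2,"rx": 0,"ry": 0,"rz": 0.1,"gripper": 1},
  {"x": 60,"y": 64,"z": 5,"rx": 0,"ry": 0,"rz": 0.24,"gripper": 1},
  {"x": 95,"y": 101,"z": 8,"rx": 0,"ry": 0,"rz": 0.38,"gripper": 1},
  {"x": 130,"y": 139,"z": 10,"rx": 0,"ry": 0,"rz": 0.52,"gripper": 1},
  {"x": 165,"y": 176,"z": 12,"rx": 0,"ry": 0,"rz": 0.66,"gripper": 1},
  {"x": 200,"y": 213,"z": 14,"rx": 0,"ry": 0,"rz": 0.8,"gripper": 1},
  {"x": 235,"y": 250,"z": 16,"rx": 0,"ry": 0,"rz": 0.94,"gripper": 1},
  {"x": 268,"y": 286,"z": 18,"rx": 0,"ry": 0,"rz": 1.08,"gripper": 1},
  {"x": 298,"y": 318,"z": 19,"rx": 0,"ry": 0,"rz": 1.22,"gripper": 1},
  {"x": 318,"y": 339,"z": 19,"rx": 0,"ry": 0,"rz": 1.35,"gripper": 1},
], newtons=40)

```text
clock: 1.9
eef_pos: [493.9, -258.8, 250.7]
tcp_rot: [3.14, 0.0, 1.639]
contact_force: [0.2, 0.5, -0.8]
opening: 1.002
grasp_force: 0.0
```

Run:
```python
from h import *
np.set_printoptions(precision=3,suppress=True)
print(r.recognise('key','wrist')[:2]) if 0 else None
p=r.camera_params('wrist');s=r.sense();print(s['eef_pos'],s['tcp_rot'],s['qpos'],s['clock'],p)
im=r.grab_frame('wrist');cv2.imwrite('pics/w2.png',im)
h=cv2.cvtColor(im,cv2.COLOR_BGR2HSV).astype(int)
m=(((h[...,0]<6)|(h[...,0]>172))&(h[...,1]>160)&(h[...,2]>80)).astype('uint8')
n,l,st,c=cv2.connectedComponentsWithStats(m)
for i in range(1,n):
    if st[i,4]>60: 
        pts=np.argwhere(l==i)[:,::-1].astype(np.float32);print(st[i],c[i],cv2.minAreaRect(pts))
```

```text
[ 493.909 -258.771  250.736] [3.14  0.    1.639] [-0.486  0.229  1.759  0.001  1.152 -0.554] 1.9 {'mtx': array([[342.963,   0.   , 257.175],
       [  0.   , 342.963, 191.11 ],
       [  0.   ,   0.   ,   1.   ]]), 'eye': array([ 490.866, -191.055,  394.634]), 'orientation': array([ 2.866, -0.002,  0.07 ])}
[251 153  14  54 614] [257.248 179.64 ] ((257.5, 179.5), (53.0, 13.0), 90.0)
[424 283  48  31 638] [451.857 292.42 ] ((447.5, 298.0), (30.0, 47.0), 90.0)
```

View pics/w2.png

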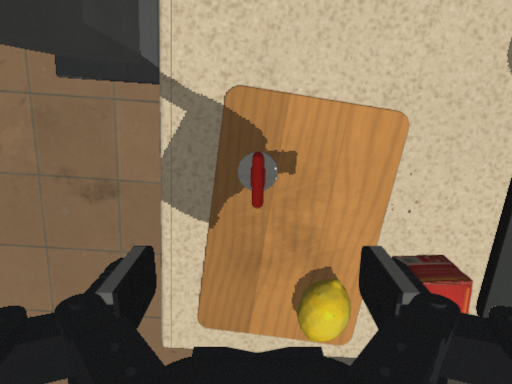

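Run:
```python
from h import *
np.set_printoptions(precision=1,suppress=True)
for z in(94,106,118): print(z,[atz('wrist',257.5,v,z) for v in(153,207)],atz('wrist',251,180,z)[0],atz('wrist',265,180,z)[0])
print('collar c',atz('wrist',257.5,172,22+54))
im=cv2.imread('pics/w2.png')
g=cv2.cvtColor(im,cv2.COLOR_BGR2HSV)
m=(g[145:200,230:285,1]<70)&(g[145:200,230:285,2]>60)
m=cv2.morphologyEx(m.astype('uint8'),cv2.MORPH_CLOSE,np.ones((15,15)))
n,l,st,c=cv2.connectedComponentsWithStats(m);print(st[1:]+[230,145,0,0,0],c[1:])
for y in(158,165,200): print(g[y,240:280:3].tolist())
```

```text
94 [array([ 497.3, -238.9,   94. ]), array([ 501.2, -289. ,   94. ])] 493.3358132081226 505.9319073467512
106 [array([ 497.1, -237. ,  106. ]), array([ 500.8, -285. ,  106. ])] 493.28464526850036 505.3779116401357
118 [array([ 496.9, -235. ,  118. ]), array([ 500.5, -281. ,  118. ])] 493.23347732887805 504.82391593352025
collar c [ 499. -260.   76.]
[[ 230  145   55   45 1377]] [[27.7 24.4]]
[[15, 146, 91], [19, 32, 87], [24, 13, 96], [24, 13, 96], [3, 82, 90], [2, 217, 115], [2, 220, 116], [1, 219, 107], [6, 59, 87], [30, 11, 94], [23, 11, 94], [14, 131, 82], [15, 149, 91], [15, 148, 95]]
[[23, 11, 95], [30, 13, 95], [24, 13, 95], [24, 13, 96], [2, 129, 93], [2, 213, 120], [2, 216, 123], [1, 204, 111], [6, 58, 88], [15, 11, 94], [12, 13, 96], [15, 11, 95], [13, 36, 86], [16, 147, 97]]
[[15, 153, 160], [16, 156, 159], [15, 155, 160], [15, 154, 161], [0, 202, 101], [2, 211, 121], [1, 210, 120], [1, 220, 108], [16, 151, 155], [15, 151, 157], [15, 152, 153], [15, 155, 170], [15, 153, 173], [15, 153, 173]]
```

servo_tool([
  {"x": 3,"y": 0,"z": -20,"rx": 0,"ry": 0,"rz": 0.01,"gripper": 0.2},
  {"x": 6,"y": 0,"z": -50,"rx": 0,"ry": 0,"rz": 0.01,"gripper": 0.0},
  {"x": 6,"y": 0,"z": -80,"rx": 0,"ry": 0,"rz": 0.01,"gripper": 0},
  {"x": 6,"y": 0,"z": -80,"rx": 0,"ry": 0,"rz": 0.01,"gripper": 0},
  {"x": 6,"y": 0,"z": -80,"rx": 0,"ry": 0,"rz": 0.01,"gripper": 0},
], newtons=40)

```text
clock: 2.45
eef_pos: [497.6, -261.5, 170.6]
tcp_rot: [-3.141, -0.001, 1.641]
contact_force: [-0.5, -0.7, 0.9]
opening: 0.501
grasp_force: 0.0
```

Run:
```python
from h import *
np.set_printoptions(precision=1,suppress=True)
s=r.sense();print(s['eef_pos'],s['tcp_rot'])
im=r.grab_frame('wrist');cv2.imwrite('pics/w3.png',im)
h=cv2.cvtColor(im,cv2.COLOR_BGR2HSV).astype(int)
m=(((h[...,0]<6)|(h[...,0]>172))&(h[...,1]>160)&(h[...,2]>80)).astype('uint8')
n,l,st,c=cv2.connectedComponentsWithStats(m)
i=1+np.argmax(st[1:,4]*(abs(st[1:,0]-250)<60)); print(st[i])
x,y,w,hh,_=st[i]
for v in (y,y+hh/2,y+hh): print(atz('wrist',x+w/2,v,118),atz('wrist',x,v,118)[0],atz('wrist',x+w,v,118)[0])
print('TCP proj',proj('wrist',s['eef_pos']))
```

```text
[ 497.6 -261.5  170.6] [-3.1 -0.   1.6]
[ 243  168   20   76 1177]
[ 496.1 -236.   118. ] 490.216978400872 501.92417939634953
[ 497.7 -259.4  118. ] 491.6345986502279 503.7144135764482
[ 499.4 -284.3  118. ] 493.1453716113638 505.62229912978097
TCP proj [251.4 246.3]
```

View pics/w3.png

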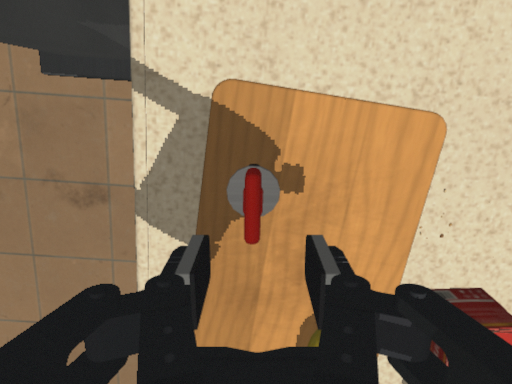

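servo_tool([
  {"x": -2,"y": 0,"z": -25,"rx": 0,"ry": 0,"rz": 0,"gripper": 0},
  {"x": -3,"y": 1,"z": -50,"rx": 0,"ry": 0,"rz": 0,"gripper": 0},
  {"x": -3,"y": 1,"z": -72,"rx": 0,"ry": 0,"rz": 0,"gripper": 0},
  {"x": -3,"y": 1,"z": -82,"rx": 0,"ry": 0,"rz": 0,"gripper": 0},
  {"x": -3,"y": 1,"z": -82,"rx": 0,"ry": 0,"rz": 0,"gripper": -0.3},
  {"x": -3,"y": 1,"z": -82,"rx": 0,"ry": 0,"rz": 0,"gripper": -0.6},
  {"x": -3,"y": 1,"z": -82,"rx": 0,"ry": 0,"rz": 0,"gripper": -0.8},
  {"x": -3,"y": 1,"z": -82,"rx": 0,"ry": 0,"rz": 0,"gripper": -1},
  {"x": -3,"y": 1,"z": -82,"rx": 0,"ry": 0,"rz": 0,"gripper": -1},
  {"x": -3,"y": 1,"z": -82,"rx": 0,"ry": 0,"rz": 0,"gripper": -1},
], newtons=60)

```text
clock: 3.5
eef_pos: [495.7, -260.9, 89.9]
tcp_rot: [3.14, 0.001, 1.642]
contact_force: [-0.8, -1.0, 6.2]
opening: 0.104
grasp_force: 58.8
```

servo_tool([
  {"x": 0,"y": 0,"z": 5,"rx": 0,"ry": 0,"rz": 0,"gripper": -1},
  {"x": 0,"y": 0,"z": 20,"rx": 0,"ry": 0,"rz": 0,"gripper": -1},
  {"x": 0,"y": 0,"z": 50,"rx": 0,"ry": 0,"rz": 0,"gripper": -1},
  {"x": 0,"y": 0,"z": 80,"rx": 0,"ry": 0,"rz": 0,"gripper": -1},
  {"x": 0,"y": 0,"z": 110,"rx": 0,"ry": 0,"rz": 0,"gripper": -1},
  {"x": 0,"y": 0,"z": 140,"rx": 0,"ry": 0,"rz": 0,"gripper": -1},
  {"x": 0,"y": 0,"z": 165,"rx": 0,"ry": 0,"rz": 0,"gripper": -1},
  {"x": 0,"y": 0,"z": 175,"rx": 0,"ry": 0,"rz": 0,"gripper": -1},
  {"x": 0,"y": 0,"z": 175,"rx": 0,"ry": 0,"rz": 0,"gripper": -1},
  {"x": 0,"y": 0,"z": 175,"rx": 0,"ry": 0,"rz": 0,"gripper": -1},
], newtons=80)

```text
clock: 4.5
eef_pos: [494.2, -260.0, 262.2]
tcp_rot: [-3.14, -0.001, 1.642]
contact_force: [0.2, 0.1, -2.7]
opening: 0.1
grasp_force: 78.4
```

Run:
```python
from h import *
np.set_printoptions(precision=2,suppress=True)
s=r.sense();print(s['eef_pos'],s['tcp_rot'],s['contact_force'],s['wrist_torque'],s['opening'],s['grasp_force'],s['qpos'])
im=r.grab_frame('wrist');cv2.imwrite('pics/w4.png',im)
```

```text
[ 494.18 -260.01  262.18] [-3.14 -0.    1.64] [ 0.21  0.1  -2.66] [ 0.02 -0.    0.06] 0.09994076076549846 78.3891923725605 [-0.49  0.22  1.74 -0.    1.18 -0.56]
```

View pics/w4.png

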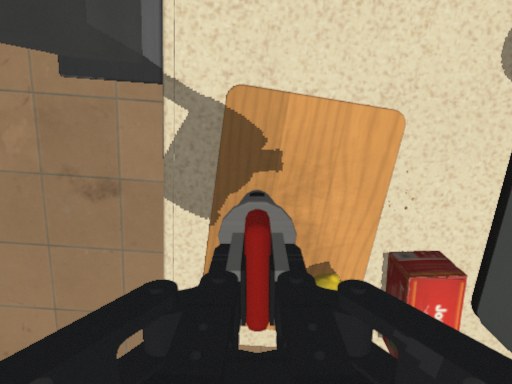

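The key is held upright and centred between the fingers (col 257). Its bar spans rows 210–330, with the collar below it and nothing disturbed. Now I measure where the key axis lies in the grip.

Run:
```python
from h import *
np.set_printoptions(precision=1,suppress=True)
s=r.sense();t=s['eef_pos'];ax=np.array([np.cos(1.642),np.sin(1.642),0]);ay=np.cross([0,0,-1],ax)
f=lambda u,v,dz:[(atz('wrist',u,v,t[2]+dz)-t)@a for a in(ax,ay)]
im=cv2.imread('pics/w4.png');h=cv2.cvtColor(im,cv2.COLOR_BGR2HSV).astype(int)
m=(((h[...,0]<6)|(h[...,0]>172))&(h[...,1]>150)&(h[...,2]>60));m[:,:230]=0;m[:,290:]=0
y,x=np.nonzero(m);print('red',y.min(),y.max(),x.min(),x.max())
print('bar top ends',f(257.5,y.min(),29),f(257.5,y.max()+1,29),f(257.5,y.min(),5))
print('collar L/R',f(218,232,-13),f(297,232,-13))
print('collar front',f(257,192,-13), 'lower port', f(257,192,-20))
print('eye rel',[(np.array(r.camera_params('wrist')['eye'])-t)@a for a in(ax,ay)],s['clock'])
```

```text
red 210 330 244 270
bar top ends [np.float64(28.263806634598602), np.float64(2.08186049749531)] [np.float64(-21.97301010453493), np.float64(2.143430604683267)] [np.float64(20.058095967134474), np.float64(2.087161216188482)]
collar L/R [np.float64(2.45405283008597), np.float64(-17.331723713549607)] [np.float64(2.509602758543614), np.float64(21.536653172340234)]
collar front [np.float64(22.941694276086178), np.float64(1.842140008279654)] lower port [np.float64(20.951391629271722), np.float64(1.8325824459014732)]
eye rel [np.float64(67.57394386680812), np.float64(2.0564669651490806)] 4.55
```

servo_tool([
  {"x": 0,"y": 15,"z": 0,"rx": 0,"ry": 0,"rz": 0,"gripper": -1},
  {"x": -2,"y": 50,"z": 0,"rx": 0,"ry": 0,"rz": 0,"gripper": -1},
  {"x": -3,"y": 90,"z": 0,"rx": 0,"ry": 0,"rz": 0,"gripper": -1},
  {"x": -4,"y": 130,"z": 0,"rx": 0,"ry": 0,"rz": 0,"gripper": -1},
  {"x": -5,"y": 170,"z": 0,"rx": 0,"ry": 0,"rz": 0,"gripper": -1},
  {"x": -6,"y": 210,"z": 0,"rx": 0,"ry": 0,"rz": 0,"gripper": -1},
  {"x": -7,"y": 245,"z": 0,"rx": 0,"ry": 0,"rz": 0,"gripper": -1},
  {"x": -8,"y": 265,"z": 0,"rx": 0,"ry": 0,"rz": 0,"gripper": -1},
  {"x": -8,"y": 272,"z": 0,"rx": 0,"ry": 0,"rz": 0,"gripper": -1},
  {"x": -8,"y": 272,"z": 0,"rx": 0,"ry": 0,"rz": 0,"gripper": -1},
], newtons=80)

```text
clock: 5.55
eef_pos: [486.2, 12.7, 262.5]
tcp_rot: [-3.14, -0.0, 1.644]
contact_force: [0.2, -0.4, -3.1]
opening: 0.103
grasp_force: 78.2
```

Run:
```python
from h import *
np.set_printoptions(precision=2,suppress=True)
s=r.sense();p=r.camera_params('wrist');print(s['eef_pos'],s['tcp_rot'],s['contact_force'],p['eye'],p['orientation'])
im=r.grab_frame('wrist');cv2.imwrite('pics/w5.png',im)
cv2.imwrite('pics/w5c.png',cv2.resize(im[60:260,140:400],None,fx=3,fy=3,interpolation=2))
print(r.recognise('tap_mouth','wrist')[:2],s['clock'])
```

```text
[486.21  12.66 262.55] [-3.14 -0.    1.64] [ 0.15 -0.36 -3.11] [483.22  80.35 406.46] [2.87 0.   0.07]
[{'box': [199.6, 72.3, 312.4, 274.2], 'conf': 0.77}, {'box': [276.1, 93.6, 19.2, 8.5], 'conf': 0.45}] 5.55
```

View pics/w5c.png

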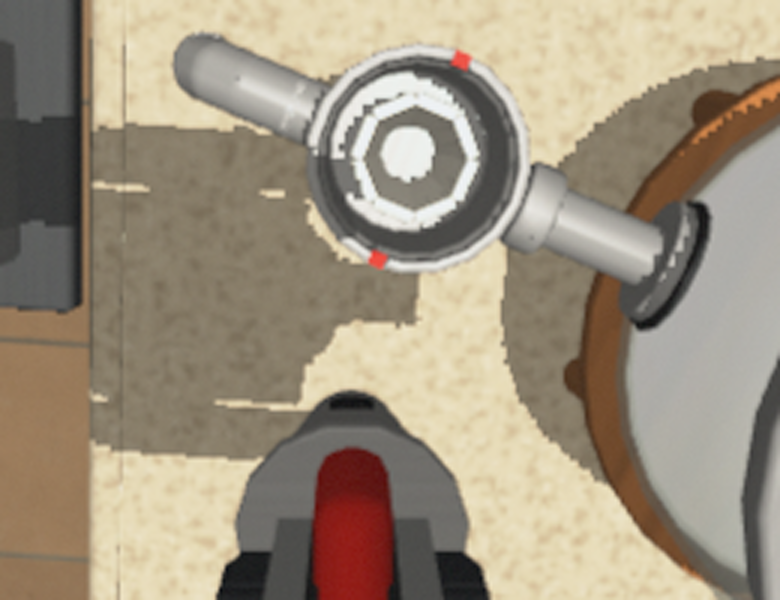

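The picture shows the rim circle centred at crop (419,158), i.e. px (279.7,112.9), with marks at crop (462,61) and (378,260). The key's collar is at col 257.5, with its plug front at row ≈191. Next I fit the key axis in the same camera.

Run:
```python
from h import *
np.set_printoptions(precision=1,suppress=True)
s=r.sense();t=s['eef_pos'];yw=s['tcp_rot'][2];ax=np.array([np.cos(yw),np.sin(yw),0]);ay=np.cross([0,0,-1],ax)
th=np.linspace(0,2*np.pi,90)
def circ(a,b,rad,dz): 
    return np.array([proj('wrist',t+ax*(a+rad*np.cos(q))+ay*(b+rad*np.sin(q))+[0,0,dz]) for q in th])
for a in(-2,0,2,4):
    row=[]
    for rad,z in((19.5,54),(19.5,50),(17.5,50),(13,20),(10,0)):
        c=circ(a,2.1,rad,z-67.5);row.append((round(c[:,1].min(),1),round(c[:,0].min(),1),round(c[:,0].max(),1)))
    bar=[round(proj('wrist',t+ax*(a+e)+ay*2.1+[0,0,z-67.5])[1],1) for e,z in((-23,96),(23,96),(23,72))]
    print(a,row,bar)
im=cv2.cvtColor(cv2.imread('pics/w5.png'),6);print(im[186:214,257])
for z in(150,):
    c=circ(0,0,1,0)
    b=atz('wrist',279.7,112.9,150);m1=atz('wrist',140+462/3,60+61/3,150);m2=atz('wrist',140+378/3,60+260/3,150)
    print('bore',b,(b-t)@ax,(b-t)@ay,'mid marks',(m1+m2)/2,'closed yaw',np.arctan2(*(m1-m2)[1::-1]),np.linalg.norm(m1-m2))
```

```text
-2 [(np.float64(202.6), np.float64(218.2), np.float64(296.7)), (np.float64(200.1), np.float64(219.0), np.float64(295.8)), (np.float64(204.0), np.float64(223.0), np.float64(291.9)), (np.float64(195.4), np.float64(235.4), np.float64(279.3)), (np.float64(191.0), np.float64(241.9), np.float64(272.8))] [np.float64(336.7), np.float64(228.8), np.float64(207.6)]
0 [(np.float64(198.6), np.float64(218.1), np.float64(296.8)), (np.float64(196.2), np.float64(218.9), np.float64(295.9)), (np.float64(200.1), np.float64(222.9), np.float64(292.0)), (np.float64(192.1), np.float64(235.4), np.float64(279.4)), (np.float64(188.0), np.float64(241.9), np.float64(272.8))] [np.float64(332.4), np.float64(223.6), np.float64(203.1)]
2 [(np.float64(194.6), np.float64(217.9), np.float64(297.0)), (np.float64(192.3), np.float64(218.8), np.float64(296.1)), (np.float64(196.2), np.float64(222.8), np.float64(292.1)), (np.float64(188.8), np.float64(235.3), np.float64(279.5)), (np.float64(185.0), np.float64(241.9), np.float64(272.9))] [np.float64(328.1), np.float64(218.4), np.float64(198.6)]
4 [(np.float64(190.6), np.float64(217.8), np.float64(297.1)), (np.float64(188.3), np.float64(218.7), np.float64(296.2)), (np.float64(192.3), np.float64(222.7), np.float64(292.2)), (np.float64(185.4), np.float64(235.3), np.float64(279.5)), (np.float64(181.9), np.float64(241.8), np.float64(272.9))] [np.float64(323.8), np.float64(213.1), np.float64(194.1)]
[216 216 218 191  95  62  39  22  19  23  51  68  68  68  71  80  99 115
 110 111 110 109  99  67  41  43  45  44]
bore [501.   66.9 150. ] 54.507006676959705 18.373455144162122 mid marks [501.   65.9 150. ] closed yaw 1.2506519231943856 51.301058025172686
```

servo_tool([
  {"x": 3,"y": 14,"z": 0,"rx": 0,"ry": 0,"rz": 0.08,"gripper": -1},
  {"x": 7,"y": 32,"z": 0,"rx": 0,"ry": 0,"rz": 0.18,"gripper": -1},
  {"x": 10,"y": 48,"z": 0,"rx": 0,"ry": 0,"rz": 0.29,"gripper": -1},
  {"x": 12.2,"y": 56.3,"z": 0,"rx": 0,"ry": 0,"rz": 0.39,"gripper": -1},
  {"x": 12.2,"y": 56.3,"z": -10,"rx": 0,"ry": 0,"rz": 0.39,"gripper": -1},
  {"x": 12.2,"y": 56.3,"z": -22,"rx": 0,"ry": 0,"rz": 0.39,"gripper": -1},
  {"x": 12.2,"y": 56.3,"z": -32,"rx": 0,"ry": 0,"rz": 0.39,"gripper": -1},
  {"x": 12.2,"y": 56.3,"z": -40,"rx": 0,"ry": 0,"rz": 0.39,"gripper": -1},
  {"x": 12.2,"y": 56.3,"z": -40,"rx": 0,"ry": 0,"rz": 0.39,"gripper": -1},
  {"x": 12.2,"y": 56.3,"z": -40,"rx": 0,"ry": 0,"rz": 0.39,"gripper": -1},
], newtons=80)

```text
clock: 6.65
eef_pos: [498.9, 67.7, 223.1]
tcp_rot: [-3.141, -0.0, 2.031]
contact_force: [0.4, 0.1, -3.0]
opening: 0.102
grasp_force: 78.1
```

Run:
```python
from h import *
np.set_printoptions(precision=2,suppress=True)
s=r.sense();p=r.camera_params('wrist');print(s['eef_pos'],s['tcp_rot'],s['contact_force'],s['wrist_torque'],p['eye'])
w=r.grab_frame('wrist');a=r.grab_frame('scene');b=r.grab_frame('top')
cv2.imwrite('pics/w6.png',w)
W=cv2.resize(w[110:250,170:350],(540,420),interpolation=2)
A=cv2.resize(a[180:230,250:310],(250,208),interpolation=2);B=cv2.resize(b[185:235,235:295],(250,208),interpolation=2)
cv2.imwrite('pics/c6.png',np.hstack([W,np.vstack([A,B,np.zeros((4,250,3),'uint8')])]))
```

```text
[498.95  67.66 223.09] [-3.14 -0.    2.03] [ 0.41  0.1  -3.01] [0.04 0.01 0.03] [470.25 128.43 366.99]
```

View pics/c6.png

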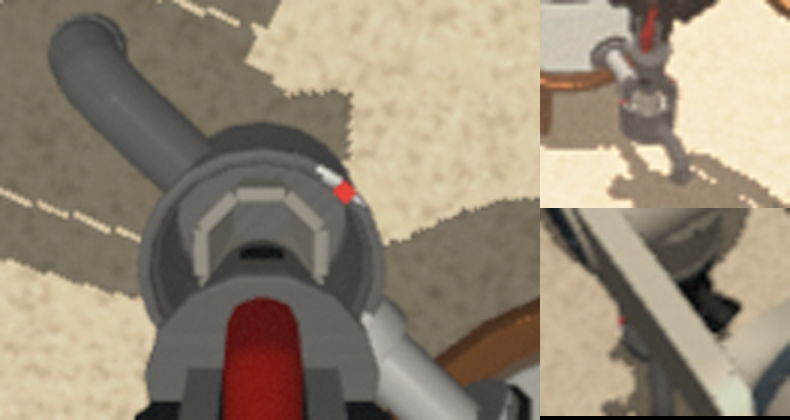

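Run:
```python
from h import *
np.set_printoptions(precision=2,suppress=True)
s=r.sense();t=s['eef_pos'];yw=s['tcp_rot'][2];ax=np.array([np.cos(yw),np.sin(yw),0]);ay=np.cross([0,0,-1],ax)
print(t,s['clock'])
f=lambda u,v,z:[round(float((atz('wrist',u,v,z)-t)@a),1) for a in(ax,ay)]
X=lambda x,y:(170+x/3,110+y/3)
print('rim front',f(*X(262,150),150),'L',f(*X(140,260),150),'R',f(*X(383,260),150),'mark',f(*X(345,191),150))
g=cv2.cvtColor(cv2.imread('pics/w6.png'),6);print('col257 rows155-210',g[155:210,257])
tip=[t[2]-67.5]
for v in(186,188,190,192): print(v,f(257,v,tip[0]))
```

```text
[499.37  67.95 223.75] 6.8
rim front [26.3, 1.6] L [1.7, -25.4] R [1.7, 28.3] mark [17.3, 19.6]
col257 rows155-210 [ 69  66  67  68  81 102 106 100  89  86 101 101 101  99  93  87  86 112
 147 150 150 139 112 103 102 101 100 100 101 100 101 103 103 103  93  67
  54  32  19  21  25  44  61  62  63  66  77  96 105 102 101  99 100  91
  62]
186 [10.7, 1.4]
188 [9.3, 1.4]
190 [8.0, 1.4]
192 [6.7, 1.4]
```

servo_tool([
  {"x": -0.7,"y": 0.6,"z": -3,"rx": 0,"ry": 0,"rz": 0,"gripper": -1},
  {"x": -0.7,"y": 0.6,"z": -7,"rx": 0,"ry": 0,"rz": 0,"gripper": -1},
  {"x": -0.7,"y": 0.6,"z": -11,"rx": 0,"ry": 0,"rz": 0,"gripper": -1},
  {"x": -0.7,"y": 0.6,"z": -15,"rx": 0,"ry": 0,"rz": 0,"gripper": -1},
  {"x": -0.7,"y": 0.6,"z": -18,"rx": 0,"ry": 0,"rz": 0,"gripper": -1},
  {"x": -0.7,"y": 0.6,"z": -20,"rx": 0,"ry": 0,"rz": 0,"gripper": -1},
  {"x": -0.7,"y": 0.6,"z": -20,"rx": 0,"ry": 0,"rz": 0,"gripper": -1},
], newtons=80)

```text
clock: 7.5
eef_pos: [498.1, 68.5, 202.9]
tcp_rot: [-3.141, -0.0, 2.032]
contact_force: [-0.2, 0.5, -3.3]
opening: 0.097
grasp_force: 78.2
```

servo_tool([
  {"x": 0,"y": 0,"z": -1,"rx": 0,"ry": 0,"rz": 0,"gripper": -1},
  {"x": 0,"y": 0,"z": -2,"rx": 0,"ry": 0,"rz": 0,"gripper": -1},
  {"x": 0,"y": 0,"z": -2,"rx": 0,"ry": 0,"rz": 0,"gripper": -1},
], newtons=80)

```text
clock: 7.8
eef_pos: [498.3, 68.5, 201.2]
tcp_rot: [-3.142, 0.0, 2.032]
contact_force: [0.1, -1.0, -2.3]
opening: 0.102
grasp_force: 78.2
```

servo_tool([
  {"x": 0,"y": 0,"z": -1,"rx": 0,"ry": 0,"rz": 0,"gripper": -1},
  {"x": 0,"y": 0,"z": -2,"rx": 0,"ry": 0,"rz": 0,"gripper": -1},
  {"x": 0,"y": 0,"z": -2,"rx": 0,"ry": 0,"rz": 0,"gripper": -1},
], newtons=80)

```text
clock: 8.1
eef_pos: [498.2, 68.5, 199.1]
tcp_rot: [-3.141, -0.0, 2.032]
contact_force: [-0.6, -0.7, -2.6]
opening: 0.101
grasp_force: 78.2
```

servo_tool([
  {"x": 0,"y": 0,"z": -1,"rx": 0,"ry": 0,"rz": 0,"gripper": -1},
  {"x": 0,"y": 0,"z": -2,"rx": 0,"ry": 0,"rz": 0,"gripper": -1},
  {"x": 0,"y": 0,"z": -2,"rx": 0,"ry": 0,"rz": 0,"gripper": -1},
], newtons=80)

```text
clock: 8.4
eef_pos: [498.2, 68.5, 197.1]
tcp_rot: [-3.141, -0.0, 2.032]
contact_force: [0.3, -0.2, -2.3]
opening: 0.102
grasp_force: 78.2
```

servo_tool([
  {"x": 0,"y": 0,"z": -1,"rx": 0,"ry": 0,"rz": 0,"gripper": -1},
  {"x": 0,"y": 0,"z": -2,"rx": 0,"ry": 0,"rz": 0,"gripper": -1},
  {"x": 0,"y": 0,"z": -2,"rx": 0,"ry": 0,"rz": 0,"gripper": -1},
], newtons=80)

```text
clock: 8.7
eef_pos: [498.2, 68.5, 195.1]
tcp_rot: [-3.141, -0.0, 2.032]
contact_force: [-0.7, -0.0, -3.0]
opening: 0.101
grasp_force: 78.2
```

servo_tool([
  {"x": 0,"y": 0,"z": -1,"rx": 0,"ry": 0,"rz": 0,"gripper": -1},
  {"x": 0,"y": 0,"z": -1.5,"rx": 0,"ry": 0,"rz": 0,"gripper": -1},
  {"x": 0,"y": 0,"z": -1.5,"rx": 0,"ry": 0,"rz": 0,"gripper": -1},
], newtons=80)

```text
clock: 9.0
eef_pos: [498.3, 68.5, 193.7]
tcp_rot: [-3.141, -0.0, 2.032]
contact_force: [-1.1, 0.7, -2.3]
opening: 0.102
grasp_force: 78.2
```

servo_tool([
  {"x": 0,"y": 0,"z": -1,"rx": 0,"ry": 0,"rz": 0,"gripper": -1},
  {"x": 0,"y": 0,"z": -1.5,"rx": 0,"ry": 0,"rz": 0,"gripper": -1},
  {"x": 0,"y": 0,"z": -1.5,"rx": 0,"ry": 0,"rz": 0,"gripper": -1},
], newtons=80)

```text
clock: 9.3
eef_pos: [498.2, 68.5, 192.2]
tcp_rot: [-3.141, -0.0, 2.032]
contact_force: [0.3, -0.9, -3.9]
opening: 0.101
grasp_force: 78.2
```

servo_tool([
  {"x": 0,"y": 0,"z": -1,"rx": 0,"ry": 0,"rz": 0,"gripper": -1},
  {"x": 0,"y": 0,"z": -1.5,"rx": 0,"ry": 0,"rz": 0,"gripper": -1},
  {"x": 0,"y": 0,"z": -1.5,"rx": 0,"ry": 0,"rz": 0,"gripper": -1},
], newtons=80)

```text
clock: 9.6
eef_pos: [498.2, 68.5, 190.7]
tcp_rot: [-3.141, -0.0, 2.032]
contact_force: [-0.4, -0.1, -2.8]
opening: 0.103
grasp_force: 78.2
```

servo_tool([
  {"x": 0,"y": 0,"z": -1,"rx": 0,"ry": 0,"rz": 0,"gripper": -1},
  {"x": 0,"y": 0,"z": -1,"rx": 0,"ry": 0,"rz": 0,"gripper": -1},
], newtons=80)

```text
clock: 9.8
eef_pos: [498.2, 68.5, 189.7]
tcp_rot: [-3.141, -0.0, 2.032]
contact_force: [-0.1, -0.7, -3.2]
opening: 0.1
grasp_force: 78.2
```

servo_tool([
  {"x": 0,"y": 0,"z": -1,"rx": 0,"ry": 0,"rz": 0,"gripper": -1},
  {"x": 0,"y": 0,"z": -1,"rx": 0,"ry": 0,"rz": 0,"gripper": -1},
], newtons=80)

```text
clock: 10.0
eef_pos: [498.2, 68.5, 188.7]
tcp_rot: [-3.141, -0.0, 2.032]
contact_force: [0.8, 0.3, -2.8]
opening: 0.103
grasp_force: 78.2
```

servo_tool([
  {"x": 0,"y": 0,"z": -1,"rx": 0,"ry": 0,"rz": 0,"gripper": -1},
  {"x": 0,"y": 0,"z": -1,"rx": 0,"ry": 0,"rz": 0,"gripper": -1},
], newtons=80)

```text
clock: 10.2
eef_pos: [498.3, 68.6, 187.7]
tcp_rot: [-3.142, -0.0, 2.032]
contact_force: [0.1, 0.7, -2.6]
opening: 0.102
grasp_force: 78.2
```

servo_tool([
  {"x": 0,"y": 0,"z": -1,"rx": 0,"ry": 0,"rz": 0,"gripper": -1},
  {"x": 0,"y": 0,"z": -1,"rx": 0,"ry": 0,"rz": 0,"gripper": -1},
], newtons=80)

```text
clock: 10.4
eef_pos: [498.3, 68.6, 186.7]
tcp_rot: [3.141, -0.0, 2.032]
contact_force: [0.0, 0.2, -2.0]
opening: 0.105
grasp_force: 78.3
```

servo_tool([
  {"x": 0,"y": 0,"z": -1,"rx": 0,"ry": 0,"rz": 0,"gripper": -1},
  {"x": 0,"y": 0,"z": -1,"rx": 0,"ry": 0,"rz": 0,"gripper": -1},
], newtons=80)

```text
clock: 10.6
eef_pos: [498.3, 68.6, 185.7]
tcp_rot: [3.142, -0.0, 2.032]
contact_force: [-0.6, 0.8, -1.3]
opening: 0.103
grasp_force: 78.3
```

servo_tool([
  {"x": 0,"y": 0,"z": -0.7,"rx": 0,"ry": 0,"rz": 0,"gripper": -1},
  {"x": 0,"y": 0,"z": -0.7,"rx": 0,"ry": 0,"rz": 0,"gripper": -1},
], newtons=80)

```text
clock: 10.8
eef_pos: [498.3, 68.6, 185.1]
tcp_rot: [3.141, -0.0, 2.032]
contact_force: [0.1, 0.8, -2.4]
opening: 0.102
grasp_force: 78.4
```

servo_tool([
  {"x": 0,"y": 0,"z": -0.5,"rx": 0,"ry": 0,"rz": 0,"gripper": -1},
  {"x": 0,"y": 0,"z": -1,"rx": 0,"ry": 0,"rz": 0,"gripper": -1},
  {"x": 0,"y": 0,"z": -1,"rx": 0,"ry": 0,"rz": 0,"gripper": -1},
], newtons=80)

```text
clock: 11.1
eef_pos: [498.3, 68.6, 184.1]
tcp_rot: [3.141, -0.0, 2.032]
contact_force: [-0.1, 1.3, -1.2]
opening: 0.102
grasp_force: 78.4
```

```bash
cat > s.py <<'E'
from h import *
np.set_printoptions(precision=2,suppress=True)
F=[];T=[]
for i in range(4):
    s=r.sense();F.append(s['contact_force']);T.append(s['wrist_torque']);r.grab_frame('wrist')
print(s['clock'],s['eef_pos'],np.mean(F,0),np.std(F,0),np.mean(T,0))
E
python3 s.py
```

```text
11.25 [498.31  68.57 184.06] [-0.5   0.74 -1.93] [0.22 0.6  0.55] [ 0.18 -0.07  0.02]
```

servo_tool([
  {"x": 0.1,"y": 0.3,"z": -0.5,"rx": 0,"ry": 0,"rz": 0,"gripper": -1},
  {"x": 0.1,"y": 0.3,"z": -1,"rx": 0,"ry": 0,"rz": 0,"gripper": -1},
  {"x": 0.1,"y": 0.3,"z": -1,"rx": 0,"ry": 0,"rz": 0,"gripper": -1},
], newtons=80)

```text
clock: 11.6
eef_pos: [498.6, 68.7, 183.7]
tcp_rot: [3.141, 0.0, 2.032]
contact_force: [-1.8, -0.4, 4.8]
opening: 0.099
grasp_force: 79.8
```

```bash
python3 s.py
```

```text
11.75 [498.57  68.72 183.65] [-1.98  0.01  5.27] [0.3  0.46 0.35] [-0.1   0.42  0.  ]
```

servo_tool([
  {"x": -0.2,"y": 0,"z": -0.3,"rx": 0,"ry": 0,"rz": -0.1,"gripper": -1},
  {"x": -0.3,"y": 0,"z": -0.6,"rx": 0,"ry": 0,"rz": -0.2,"gripper": -1},
  {"x": -0.3,"y": 0,"z": -0.9,"rx": 0,"ry": 0,"rz": -0.3,"gripper": -1},
  {"x": -0.3,"y": 0,"z": -1.2,"rx": 0,"ry": 0,"rz": -0.4,"gripper": -1},
], newtons=80)

```text
clock: 12.2
eef_pos: [498.3, 68.6, 182.3]
tcp_rot: [3.141, 0.0, 1.628]
contact_force: [-1.4, -1.1, 4.5]
opening: 0.101
grasp_force: 79.2
```

```bash
python3 s.py
```

```text
12.35 [498.37  68.71 182.17] [-0.67 -1.12  2.54] [0.44 0.02 1.2 ] [-0.19  0.12 -0.04]
```

servo_tool([
  {"x": -0.1,"y": -0.2,"z": -0.5,"rx": 0,"ry": 0,"rz": -0.1,"gripper": -1},
  {"x": -0.1,"y": -0.2,"z": -1.0,"rx": 0,"ry": 0,"rz": -0.2,"gripper": -1},
  {"x": -0.1,"y": -0.2,"z": -1.5,"rx": 0,"ry": 0,"rz": -0.3,"gripper": -1},
  {"x": -0.1,"y": -0.2,"z": -1.8,"rx": 0,"ry": 0,"rz": -0.38,"gripper": -1},
], newtons=80)

```text
clock: 12.8
eef_pos: [498.2, 68.6, 180.6]
tcp_rot: [3.141, 0.0, 1.251]
contact_force: [-1.6, -0.9, 7.9]
opening: 0.101
grasp_force: 79.8
```

```bash
python3 s.py
```

```text
12.95 [498.14  68.61 180.5 ] [-1.57 -0.73  6.27] [0.45 0.3  1.  ] [-0.18  0.33 -0.06]
```

servo_tool([
  {"x": -0.2,"y": -0.1,"z": -0.2,"rx": 0,"ry": 0,"rz": 0.1,"gripper": -1},
  {"x": -0.2,"y": -0.1,"z": -0.5,"rx": 0,"ry": 0,"rz": 0.2,"gripper": -1},
  {"x": -0.2,"y": -0.1,"z": -0.8,"rx": 0,"ry": 0,"rz": 0.3,"gripper": -1},
  {"x": -0.2,"y": -0.1,"z": -1.1,"rx": 0,"ry": 0,"rz": 0.4,"gripper": -1},
], newtons=80)

```text
clock: 13.4
eef_pos: [498.3, 68.6, 179.6]
tcp_rot: [3.14, -0.0, 1.658]
contact_force: [-0.8, -0.4, 6.4]
opening: 0.102
grasp_force: 79.8
```

servo_tool([
  {"x": 0,"y": 0,"z": -0.2,"rx": 0,"ry": 0,"rz": -0.1,"gripper": -1},
  {"x": 0,"y": 0,"z": -0.4,"rx": 0,"ry": 0,"rz": -0.2,"gripper": -1},
  {"x": 0,"y": 0,"z": -0.7,"rx": 0,"ry": 0,"rz": -0.3,"gripper": -1},
  {"x": 0,"y": 0,"z": -1.0,"rx": 0,"ry": 0,"rz": -0.4,"gripper": -1},
], newtons=80)

```text
clock: 13.8
eef_pos: [498.1, 68.6, 178.6]
tcp_rot: [3.141, -0.0, 1.251]
contact_force: [-1.3, -1.0, 7.9]
opening: 0.1
grasp_force: 79.9
```

```bash
python3 s.py
```

```text
13.95 [498.04  68.56 178.51] [-1.94 -0.75  6.79] [0.43 0.66 0.65] [-0.18  0.37 -0.15]
```

servo_tool([
  {"x": -0.2,"y": -0.1,"z": -0.2,"rx": 0,"ry": 0,"rz": 0.1,"gripper": -1},
  {"x": -0.2,"y": -0.1,"z": -0.4,"rx": 0,"ry": 0,"rz": 0.2,"gripper": -1},
  {"x": -0.2,"y": -0.1,"z": -0.7,"rx": 0,"ry": 0,"rz": 0.3,"gripper": -1},
  {"x": -0.2,"y": -0.1,"z": -1.0,"rx": 0,"ry": 0,"rz": 0.4,"gripper": -1},
], newtons=80)

```text
clock: 14.4
eef_pos: [498.3, 68.5, 177.8]
tcp_rot: [3.14, -0.0, 1.658]
contact_force: [-0.7, -0.9, 8.3]
opening: 0.106
grasp_force: 80.1
```

servo_tool([
  {"x": 0,"y": 0,"z": -0.2,"rx": 0,"ry": 0,"rz": -0.1,"gripper": -1},
  {"x": 0,"y": 0,"z": -0.4,"rx": 0,"ry": 0,"rz": -0.2,"gripper": -1},
  {"x": 0,"y": 0,"z": -0.6,"rx": 0,"ry": 0,"rz": -0.3,"gripper": -1},
  {"x": 0,"y": 0,"z": -0.8,"rx": 0,"ry": 0,"rz": -0.4,"gripper": -1},
], newtons=80)

```text
clock: 14.8
eef_pos: [498.1, 68.5, 177.0]
tcp_rot: [3.141, -0.0, 1.251]
contact_force: [-1.7, -0.3, 8.4]
opening: 0.102
grasp_force: 80.0
```

```bash
python3 s.py
```

```text
14.95 [498.01  68.53 176.9 ] [-1.7  -1.24  8.04] [0.4  0.61 0.38] [-0.15  0.35 -0.2 ]
```

servo_tool([
  {"x": -0.2,"y": -0.1,"z": 0,"rx": 0,"ry": 0,"rz": 0.1,"gripper": -1},
  {"x": -0.2,"y": -0.1,"z": -0.1,"rx": 0,"ry": 0,"rz": 0.2,"gripper": -1},
  {"x": -0.2,"y": -0.1,"z": -0.3,"rx": 0,"ry": 0,"rz": 0.3,"gripper": -1},
  {"x": -0.2,"y": -0.1,"z": -0.5,"rx": 0,"ry": 0,"rz": 0.4,"gripper": -1},
], newtons=80)

```text
clock: 15.4
eef_pos: [498.3, 68.5, 176.5]
tcp_rot: [3.14, -0.0, 1.658]
contact_force: [-1.0, -0.4, 7.0]
opening: 0.104
grasp_force: 79.9
```

servo_tool([
  {"x": 0,"y": 0,"z": -0.1,"rx": 0,"ry": 0,"rz": -0.1,"gripper": -1},
  {"x": 0,"y": 0,"z": -0.2,"rx": 0,"ry": 0,"rz": -0.2,"gripper": -1},
  {"x": 0,"y": 0,"z": -0.4,"rx": 0,"ry": 0,"rz": -0.3,"gripper": -1},
  {"x": 0,"y": 0,"z": -0.5,"rx": 0,"ry": 0,"rz": -0.4,"gripper": -1},
], newtons=80)

```text
clock: 15.8
eef_pos: [498.0, 68.5, 176.0]
tcp_rot: [3.14, -0.001, 1.251]
contact_force: [-0.7, 0.5, 6.9]
opening: 0.104
grasp_force: 80.0
```

```bash
python3 s.py
```

```text
15.95 [497.91  68.49 175.92] [-1.35  0.12  7.67] [0.43 0.59 0.54] [-0.07  0.26 -0.19]
```

servo_tool([
  {"x": -0.2,"y": 0,"z": 0,"rx": 0,"ry": 0,"rz": 0.1,"gripper": -1},
  {"x": -0.2,"y": 0,"z": -0.1,"rx": 0,"ry": 0,"rz": 0.2,"gripper": -1},
  {"x": -0.2,"y": 0,"z": -0.3,"rx": 0,"ry": 0,"rz": 0.3,"gripper": -1},
  {"x": -0.2,"y": 0,"z": -0.4,"rx": 0,"ry": 0,"rz": 0.4,"gripper": -1},
], newtons=80)

```text
clock: 16.4
eef_pos: [498.2, 68.6, 175.7]
tcp_rot: [3.139, -0.0, 1.658]
contact_force: [-1.2, -0.1, 7.0]
opening: 0.103
grasp_force: 79.7
```

servo_tool([
  {"x": 0,"y": 0,"z": -0.1,"rx": 0,"ry": 0,"rz": -0.1,"gripper": -1},
  {"x": 0,"y": 0,"z": -0.2,"rx": 0,"ry": 0,"rz": -0.2,"gripper": -1},
  {"x": 0,"y": 0,"z": -0.3,"rx": 0,"ry": 0,"rz": -0.3,"gripper": -1},
  {"x": 0,"y": 0,"z": -0.4,"rx": 0,"ry": 0,"rz": -0.4,"gripper": -1},
], newtons=80)

```text
clock: 16.8
eef_pos: [498.0, 68.5, 175.2]
tcp_rot: [3.14, -0.001, 1.251]
contact_force: [-1.8, 0.0, 9.3]
opening: 0.101
grasp_force: 80.0
```

```bash
python3 s.py
```

```text
16.95 [497.83  68.47 175.17] [-1.35 -0.58  8.14] [0.3  0.54 0.67] [-0.08  0.24 -0.24]
```

servo_tool([
  {"x": -0.2,"y": 0,"z": 0,"rx": 0,"ry": 0,"rz": 0.1,"gripper": -1},
  {"x": -0.2,"y": 0,"z": 0,"rx": 0,"ry": 0,"rz": 0.2,"gripper": -1},
  {"x": -0.2,"y": 0,"z": -0.1,"rx": 0,"ry": 0,"rz": 0.3,"gripper": -1},
  {"x": -0.2,"y": 0,"z": -0.2,"rx": 0,"ry": 0,"rz": 0.4,"gripper": -1},
], newtons=80)

```text
clock: 17.4
eef_pos: [498.1, 68.6, 175.0]
tcp_rot: [3.139, -0.0, 1.658]
contact_force: [1.5, -0.4, 7.1]
opening: 0.102
grasp_force: 79.8
```

servo_tool([
  {"x": 0,"y": 0,"z": 0,"rx": 0,"ry": 0,"rz": -0.1,"gripper": -1},
  {"x": 0,"y": 0,"z": -0.1,"rx": 0,"ry": 0,"rz": -0.2,"gripper": -1},
  {"x": 0,"y": 0,"z": -0.2,"rx": 0,"ry": 0,"rz": -0.3,"gripper": -1},
  {"x": 0,"y": 0,"z": -0.3,"rx": 0,"ry": 0,"rz": -0.4,"gripper": -1},
], newtons=80)

```text
clock: 17.8
eef_pos: [497.9, 68.5, 174.8]
tcp_rot: [3.14, -0.001, 1.251]
contact_force: [0.1, 0.6, 8.1]
opening: 0.103
grasp_force: 80.0
```

```bash
python3 s.py
```

```text
17.95 [497.8   68.5  174.72] [-0.3  -0.42  7.75] [0.31 0.75 0.36] [-0.07  0.13 -0.23]
```

servo_tool([
  {"x": 0,"y": 0,"z": 0,"rx": 0,"ry": 0,"rz": 0.12,"gripper": -1},
  {"x": 0,"y": 0,"z": 0,"rx": 0,"ry": 0,"rz": 0.24,"gripper": -1},
  {"x": 0,"y": 0,"z": -0.1,"rx": 0,"ry": 0,"rz": 0.36,"gripper": -1},
  {"x": 0,"y": 0,"z": -0.2,"rx": 0,"ry": 0,"rz": 0.45,"gripper": -1},
  {"x": 0,"y": 0,"z": -0.2,"rx": 0,"ry": 0,"rz": 0.33,"gripper": -1},
  {"x": 0,"y": 0,"z": -0.2,"rx": 0,"ry": 0,"rz": 0.21,"gripper": -1},
  {"x": 0,"y": 0,"z": -0.3,"rx": 0,"ry": 0,"rz": 0.1,"gripper": -1},
  {"x": 0,"y": 0,"z": -0.4,"rx": 0,"ry": 0,"rz": 0,"gripper": -1},
], newtons=80)

```text
clock: 18.8
eef_pos: [497.9, 68.5, 174.3]
tcp_rot: [3.14, -0.001, 1.251]
contact_force: [-0.3, 0.6, 7.3]
opening: 0.101
grasp_force: 79.9
```

servo_tool([
  {"x": 0,"y": 0,"z": 0,"rx": 0,"ry": 0,"rz": 0.12,"gripper": -1},
  {"x": 0,"y": 0,"z": 0,"rx": 0,"ry": 0,"rz": 0.24,"gripper": -1},
  {"x": 0,"y": 0,"z": 0,"rx": 0,"ry": 0,"rz": 0.36,"gripper": -1},
  {"x": 0,"y": 0,"z": 0,"rx": 0,"ry": 0,"rz": 0.45,"gripper": -1},
  {"x": 0,"y": 0,"z": 0,"rx": 0,"ry": 0,"rz": 0.33,"gripper": -1},
  {"x": 0,"y": 0,"z": 0,"rx": 0,"ry": 0,"rz": 0.21,"gripper": -1},
  {"x": 0,"y": 0,"z": 0,"rx": 0,"ry": 0,"rz": 0.1,"gripper": -1},
  {"x": 0,"y": 0,"z": 0,"rx": 0,"ry": 0,"rz": 0,"gripper": -1},
], newtons=80)

```text
clock: 19.6
eef_pos: [497.9, 68.5, 174.1]
tcp_rot: [3.14, -0.001, 1.251]
contact_force: [0.2, 0.2, 5.5]
opening: 0.101
grasp_force: 79.6
```

```bash
python3 s.py
```

```text
19.75 [497.72  68.49 174.12] [-0.32 -0.44  6.15] [0.46 0.57 0.72] [-0.07  0.03 -0.25]
```

servo_tool([
  {"x": 0,"y": 0,"z": 0,"rx": 0,"ry": 0,"rz": 0.12,"gripper": -1},
  {"x": 0,"y": 0,"z": -0.1,"rx": 0,"ry": 0,"rz": 0.24,"gripper": -1},
  {"x": 0,"y": 0,"z": -0.2,"rx": 0,"ry": 0,"rz": 0.36,"gripper": -1},
  {"x": 0,"y": 0,"z": -0.2,"rx": 0,"ry": 0,"rz": 0.45,"gripper": -1},
  {"x": 0,"y": 0,"z": -0.2,"rx": 0,"ry": 0,"rz": 0.33,"gripper": -1},
  {"x": 0,"y": 0,"z": -0.2,"rx": 0,"ry": 0,"rz": 0.21,"gripper": -1},
  {"x": 0,"y": 0,"z": -0.3,"rx": 0,"ry": 0,"rz": 0.1,"gripper": -1},
  {"x": 0,"y": 0,"z": -0.3,"rx": 0,"ry": 0,"rz": 0,"gripper": -1},
], newtons=80)

```text
clock: 20.6
eef_pos: [497.9, 68.5, 173.9]
tcp_rot: [3.14, -0.001, 1.251]
contact_force: [0.6, 1.1, 6.7]
opening: 0.103
grasp_force: 79.7
```

servo_tool([
  {"x": 0,"y": 0,"z": 0,"rx": 0,"ry": 0,"rz": 0.12,"gripper": -1},
  {"x": 0,"y": 0,"z": 0,"rx": 0,"ry": 0,"rz": 0.24,"gripper": -1},
  {"x": 0,"y": 0,"z": 0,"rx": 0,"ry": 0,"rz": 0.36,"gripper": -1},
  {"x": 0,"y": 0,"z": 0,"rx": 0,"ry": 0,"rz": 0.45,"gripper": -1},
  {"x": 0,"y": 0,"z": 0,"rx": 0,"ry": 0,"rz": 0.33,"gripper": -1},
  {"x": 0,"y": 0,"z": 0,"rx": 0,"ry": 0,"rz": 0.21,"gripper": -1},
  {"x": 0,"y": 0,"z": -0.1,"rx": 0,"ry": 0,"rz": 0.1,"gripper": -1},
  {"x": 0,"y": 0,"z": -0.1,"rx": 0,"ry": 0,"rz": 0,"gripper": -1},
], newtons=80)

```text
clock: 21.4
eef_pos: [497.8, 68.5, 173.8]
tcp_rot: [3.14, -0.001, 1.251]
contact_force: [-0.6, -0.4, 6.1]
opening: 0.1
grasp_force: 79.8
```

```bash
python3 s.py
```

```text
21.55 [497.72  68.49 173.78] [-0.41 -0.22  6.67] [0.52 0.11 0.64] [-0.09  0.11 -0.22]
```

servo_tool([
  {"x": 0,"y": 0,"z": 0.3,"rx": 0,"ry": 0,"rz": 0,"gripper": -1},
  {"x": 0,"y": 0,"z": 0.5,"rx": 0,"ry": 0,"rz": 0,"gripper": -0.8},
  {"x": 0,"y": 0,"z": 0.5,"rx": 0,"ry": 0,"rz": 0,"gripper": -0.6},
  {"x": 0,"y": 0,"z": 0.5,"rx": 0,"ry": 0,"rz": 0,"gripper": -0.4},
  {"x": 0,"y": 0,"z": 0.5,"rx": 0,"ry": 0,"rz": 0,"gripper": -0.4},
  {"x": 0,"y": 0,"z": 0.5,"rx": 0,"ry": 0,"rz": 0,"gripper": -0.4},
], newtons=40)

```text
clock: 22.2
eef_pos: [496.8, 68.3, 173.4]
tcp_rot: [-3.141, 0.0, 1.252]
contact_force: [-0.0, -0.6, 0.2]
opening: 0.303
grasp_force: 0.0
```

```bash
python3 s.py
python3 - <<'E'
from h import *
cv2.imwrite('pics/w7.png',r.grab_frame('wrist'))
E
```

```text
22.35 [496.95  68.33 173.53] [-0.1   0.73  0.24] [0.47 0.82 0.32] [-0. -0. -0.]
```

View pics/w7.png

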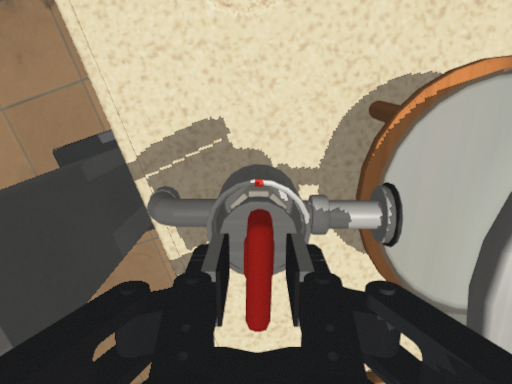

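The handle (rows 210–330, col 258) lies across the spout and points at the red mark at (259,183). The fingers are clear on both sides, so I retreat straight up.

servo_tool([
  {"x": 0,"y": 0,"z": 5,"rx": 0,"ry": 0,"rz": 0,"gripper": -0.4},
  {"x": 0,"y": 0,"z": 15,"rx": 0,"ry": 0,"rz": 0,"gripper": -0.4},
  {"x": 0,"y": 0,"z": 35,"rx": 0,"ry": 0,"rz": 0,"gripper": -0.4},
  {"x": 0,"y": 0,"z": 60,"rx": 0,"ry": 0,"rz": 0,"gripper": -0.4},
  {"x": -10,"y": 0,"z": 85,"rx": 0,"ry": 0,"rz": 0,"gripper": -0.4},
  {"x": -20,"y": 0,"z": 110,"rx": 0,"ry": 0,"rz": 0,"gripper": -0.4},
  {"x": -30,"y": 0,"z": 120,"rx": 0,"ry": 0,"rz": 0,"gripper": -0.4},
  {"x": -30,"y": 0,"z": 120,"rx": 0,"ry": 0,"rz": 0,"gripper": -0.4},
], newtons=40)

```text
clock: 23.25
eef_pos: [466.8, 68.4, 295.3]
tcp_rot: [3.139, -0.001, 1.252]
contact_force: [0.1, 0.7, 0.1]
opening: 0.302
grasp_force: 0.0
```

Run:
```python
from h import *
cv2.imwrite('pics/w8.png',r.grab_frame('wrist'))
h=cv2.cvtColor(cv2.imread('pics/w8.png'),cv2.COLOR_BGR2HSV).astype(int)
m=(((h[...,0]<6)|(h[...,0]>172))&(h[...,1]>150)&(h[...,2]>60)).astype('uint8')
n,l,st,c=cv2.connectedComponentsWithStats(m)
for i in range(1,n):
    if st[i,4]>8: print(st[i])
```

```text
[290 134   5   4  16]
[287 146  19  64 958]
```

View pics/w8.png

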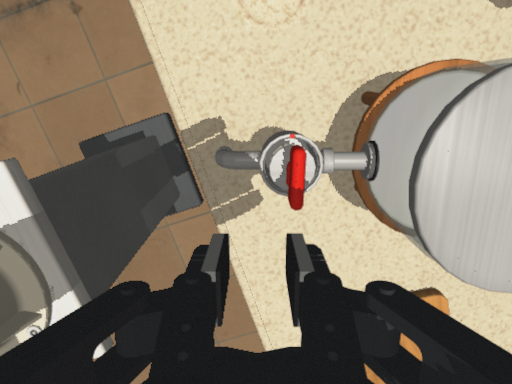

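The key stands upright in the bore at px (297,175), handle across the spout and in line with the red mark at (292,136). The gripper is clear of everything.

```bash
python3 -c "
from rig import r
print(r.sign_off())"
```

```text
the job is handed in; nothing more can be done
None
```

The key is wedged upright in the tap with its handle across the spout: I turned it to and fro at about 10–11 N until it had almost stopped sinking (about 10 mm after first contact), and no contact with the dispenser or anything else showed in the forces or pictures; handed in at about 23 s, verdict not shown.

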